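# Reseat the stuck inner lid of a sugar caddy and take its cap off alone

## Task

Someone opened the steel sugar caddy and its inner lid came away stuck up inside the cap; the two stand nested on the cork coaster. Lift the pair together, lower it onto the open caddy and press straight down until the inner lid snaps fully home in the neck, then lift the cap off on its own, leaving the inner lid seated so that the sugar stays covered, and finish still holding the cap upright in the gripper about 10 cm straight above where it sat on the caddy (it goes to the sink next). Do not touch the inner lid with the fingers, do not shove or tip the caddy, and leave the mug, the small cup, the spoon and the lemon where they are.

Things in the scene. Friction and masses are not known exactly. Their poses are not given: they have to be found in the camera images.
- caddy: Steel sugar caddy, loose, about 1.2 kg, open on top with sugar lumps showing. Body 86 mm across, 92 mm high; above it a neck 76 mm across outside, 71 mm inside, rising 24.5 mm to the rim at 116.5 mm. A soft sprung sealing lip runs round inside the neck 8 mm below the rim. Origin: centre of its underside; z up along its axis. Yaw does not matter.
- caddy_rim (a point): Centre of the caddy's open mouth, level with the rim, 116.5 mm above the worktop. The inner lid snaps into the lip under a push of about 9 N, stops when its flange rests on the rim, and then holds against a pull of about 8 N.
- cap_home (a point): Fixed to the caddy, on its axis, 93.5 mm above its underside: where the cap's origin lies when the cap, with the inner lid, is pressed fully home.
- cap: Steel cap standing mouth down on the cork coaster, 86 mm across, about 0.17 kg. Skirt 36 mm deep and 80 mm wide inside (2 mm play all round on the neck, edges rounded); flat top 40 mm above the skirt's lower edge; on it an upright round wooden knob 26 mm across and 30 mm high (its top 70 mm above the skirt's edge). Origin: centre of the skirt's lower edge; z up along the axis.
- cap_knob (a point): Point on the cap's axis at the middle of the wooden knob's height, 55 mm above the skirt's lower edge. A soft sprung lip under the cap's roof grips the inner lid: it carries it securely and lets go at a straight pull of about 3 N.
- inner_lid: Steel inner lid, 0.07 kg, at first hidden in the cap: a plug 67 mm across, 18 mm deep, under a flange 74.6 mm wide, 3 mm thick, with a flat knob 30 mm wide on top; 31 mm high over all. Origin: centre of the plug's underside; z up. Nested, it lies 5 mm above the cap's origin and bears on the cap's roof, so pressing the cap presses it. Seated, it lies 98.5 mm above the caddy's origin.
- coaster: Round cork coaster, 93 mm across, 8 mm thick, fixed; the cap stands centred on it. Origin: centre of its underside.
- mug: Bystander: stoneware mug, 83 mm across, 94 mm high. Origin at its underside.
- cup: Bystander: small cup with a handle, 63 mm across, 50 mm high. Origin at its underside.
- spoon: Bystander: steel spoon lying flat, 191 mm long, 16 mm high. Origin at its underside.
- lemon: Bystander: lemon, 82 mm long, 50 mm high. Origin at its underside.

How it is judged:
By the outcome, as a careful person would: the job done as asked, in the order asked, and still so for the second after the job is handed in, while the arm keeps its last pose, push and grip.
It also fails if it takes over 51 s, if anything falls off the work surface, if the arm or the gripper's body presses on something with over 40 N, if the wrist force passes 120 N, or if a joint passes its speed limit or range.

## Robot

A 7-joint arm with a two-finger parallel gripper is mounted at the origin on a cart in front of the work surface, level with it; the furniture and walls round the work are solid. World frame = base frame: x ahead of the robot, y to its left, z up, the work surface at z = 0. Lengths are in m, angles in rad, forces in N, time in s.
With the tool pointing down it reaches from about 0.4 to 0.85 m from the base axis. Payload 4.5 kg.
Tool frame: the origin (TCP) lies midway between the tips of the shut fingers; the grasp point (between the pads) lies 19 mm behind it; z points along the fingers, y is the line along which they close (so a half turn about z gives the same grasp; the last joint's range is limited). The gripper opens to 88 mm and grips with 3 to 60 N. Pads are 18 mm wide; open, the fingers measure 123 mm over their backs; the gripper's body (75 mm by 187 mm) begins 45 mm behind the grasp point.
Start: joints at [1.22, 0.689, -0.195, 1.565, 0.157, 0.902, -0.215], TCP at [0.235, -0.579, 0.239] pointing down, gripper open.
Joint ranges: [-3.01, 3.01], [-0.46, 2.08], [-1.47, 1.51], [0.13, 2.56], [-1, 4.14], [0.04, 2.09], [-2.66, 2.66]. Speed limits (rad/s): [2.57, 2.57, 3.14, 3.14, 3.14, 3.14, 3.14].

## Interface

Orientations are given as a unit quaternion [x, y, z, w].
In Python, from plant import r gives the robot as it stands.
- The arm moves only by the tool carry_out, never from a script. Its argument "plan" is a list of rows, each an object with "rot": the turn, a rotation vector about the tool's x, y, z in rad, a list of three; "xyz": the shift along the tool's x, y, z in m, a list of three; "grip": the closure in counts, from 0 (fully open) to 255 (shut). In form: [{"rot": [wx, wy, wz], "xyz": [dx, dy, dz], "grip": grip}, ...]. A call has 1 to 8 rows; each row is the pose to reach, as a shift and turn from the pose commanded when the call began, along the tool's axes at that moment; what a row does not reach only later rows make up. A row lasts 1/12 s, in which the tool goes at most 41.7 mm and 7.16 degrees, less where a joint would pass 70% of its speed; a pose out of reach is approached as far as the arm can. A call with a gripper value outside its range is refused whole. The fingers move at their own pace and stop on an object; "squeeze" is the grip in N (left out, the last holds). Time passes only in rows, so rows that repeat a pose let the fingers close. It gives the time, the measured TCP pose, the force, the opening and the grip force at its end, in the units of the state.
- r.get_state(): the state, without advancing time (a new reading comes with each control period).
- r.snapshot(name): name is "side" or "top" or "wrist"; returns the picture (400x640x3 uint8, red, green, blue); there is no depth.
- r.camera_params(name): a dict with "fx", "fy", "cx", "cy" (pixels), "distortion" ([k1, k2, p1, p2, k3] as OpenCV has them; the pictures are not rectified), "position" and "attitude" of the camera in the world; the wrist camera has in their place "hand_eye" (4x4, takes a point from camera to tool coordinates, whose origin is the TCP and whose axes are the flange's). Camera axes: x right, y down, z forward; pixel columns grow to the right and rows downward; lengths in m; the calibration is good to about 2 mm. A picture is of the moment at which its call begins: read the wrist's pose just before it. camera_params takes no time and is no camera call.
- r.finish_job(): hands the job in; it is judged then, once.
The state is a dict: "clock": time; "q": joint angles; "qd": joint speeds; "joint_torque": joint torques, N m; "tool_pos": TCP position; "eef_rot": TCP orientation; "contact_force": force on the tool from outside, world axes, zero at the start; "moment": the same for the moment, N m; "opening": opening from 0.0 (shut) to 1.0 (fully open); "finger_force": force on a finger pad.
Only numpy, scipy, OpenCV 4.12 (cv2) and the standard library are available. Lean on these libraries where they do the work, as an engineer would, in place of code of your own. Each camera call takes 0.05 s, during which the arm holds its last target. There are 200 camera calls.

## Working session

There is one attempt and no reset: what is moved stays moved. The work goes in short steps, Python scripts to look and compute and a tool call to move; the robot and the scene stay as the last step left them, time stands still between calls to the robot, and variables do not carry over. Pictures are saved under pics/ and viewed, at most 10 in all, crops included, and the job is handed in when it is done.

Besides the shell and the picture viewer there is one more tool, called after ">>>" as a command line: name --argument value ..., lists and objects as JSON in quotes. carry_out: Moves the arm, as the interface text tells. Its arguments: {"type":"object","properties":{"plan":{"type":"array"},"squeeze":{"type":"number"}},"required":["plan"]}

```bash
mkdir -p pics
python3 - <<'E'
from plant import r
import cv2,json
s=r.get_state();print(s)
for n in("top","side"):
    cv2.imwrite(f"pics/{n}0.png",r.snapshot(n)[:,:,::-1]);print(r.camera_params(n))
print(r.camera_params("wrist"))
E
```

```text
{'clock': 0.0, 'q': array([ 1.21978175,  0.68999515, -0.19453005,  1.56633003,  0.15730314,
        0.90249131, -0.21506592]), 'qd': array([ 0.00051702,  0.0003291 , -0.00028138, -0.00132894,  0.00094013,
        0.00051491, -0.00012378]), 'joint_torque': array([ 9.78936223e-04, -5.27567053e+01, -1.26675099e+00, -1.53430206e+01,
       -5.27120847e-02,  6.62941879e-03,  2.01671919e-04]), 'tool_pos': array([ 0.2343441, -0.5787277,  0.2379072]), 'eef_rot': array([ 9.81533804e-01,  1.91286573e-01, -2.34787047e-04, -8.84778191e-04]), 'contact_force': array([-0.08393848, -0.13048214, -0.43359393]), 'moment': array([ 0.03396829,  0.02068417, -0.00130448]), 'finger_force': 0.0, 'opening': 1.0000542236862036}
{'fx': 413.3431535375205, 'fy': 413.3431535375205, 'cx': 313.7565482616348, 'cy': 202.59385749188158, 'distortion': array([-0.06551283,  0.        ,  0.        ,  0.        ,  0.        ]), 'position': array([0.32473938, 0.01115295, 1.20503031]), 'attitude': array([ 0.70928091, -0.69682991,  0.07422705, -0.0764134 ])}
{'fx': 371.1412781181892, 'fy': 371.1412781181892, 'cx': 321.683714225946, 'cy': 199.76210935227087, 'distortion': array([-0.03619377,  0.        ,  0.        ,  0.        ,  0.        ]), 'position': array([0.4331957 , 0.9871493 , 0.59882516]), 'attitude': array([-0.04655189,  0.84964565, -0.52451279,  0.02866222])}
{'fx': 277.113189049608, 'fy': 277.113189049608, 'cx': 322.5638675261536, 'cy': 202.19564442820683, 'distortion': array([-0.0161451,  0.       ,  0.       ,  0.       ,  0.       ]), 'hand_eye': array([[-2.87967700e-04, -9.61612773e-01, -2.74409899e-01,
         7.06162640e-02],
       [ 9.99999530e-01, -2.27457350e-05, -9.69698891e-04,
         7.56179293e-04],
       [ 9.26233185e-04, -2.74410049e-01,  9.61612327e-01,
        -1.45211303e-01],
       [ 0.00000000e+00,  0.00000000e+00,  0.00000000e+00,
         1.00000000e+00]])}
```

View pics/top0.png

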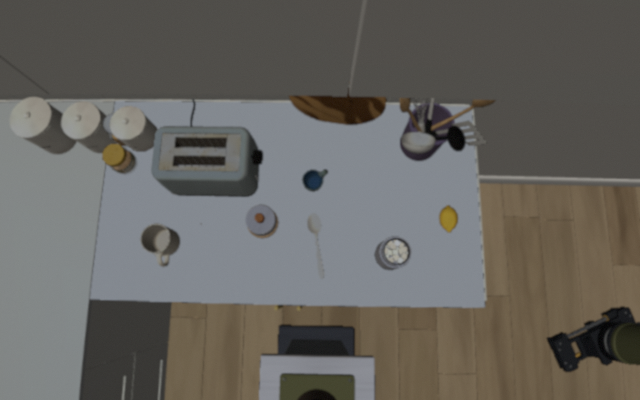

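View pics/side0.png

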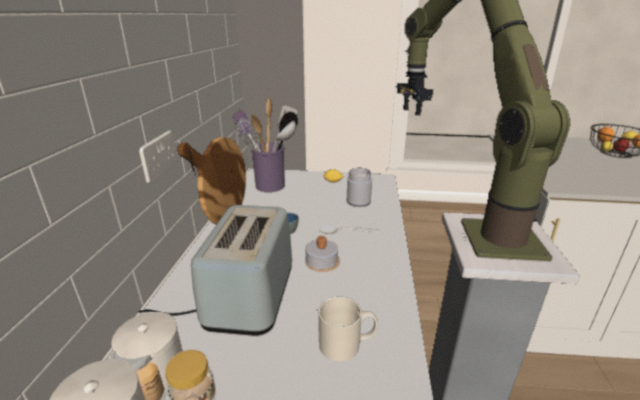

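The top view shows the cap with its orange knob at about (260,219), the caddy with sugar at (396,252), the spoon between them at (317,245), the cup at (313,180), the lemon at (448,218) and the mug at (157,238). The side view shows the cap at (321,253) and the caddy at (360,187).

```bash
cat > h.py <<'E'
from plant import r
import cv2,numpy as np
from scipy.spatial.transform import Rotation as R
def cam(n,s=None):
    p=r.camera_params(n);K=np.array([[p["fx"],0,p["cx"]],[0,p["fy"],p["cy"]],[0,0,1]])
    if n=="wrist":
        T=np.eye(4);T[:3,:3]=R.from_quat(s["eef_rot"]).as_matrix();T[:3,3]=s["tool_pos"];T=T@p["hand_eye"]
        return K,p["distortion"],T[:3,3],T[:3,:3]
    return K,p["distortion"],p["position"],R.from_quat(p["attitude"]).as_matrix()
def ray(c,uv):
    n=cv2.undistortPoints(np.array([[uv]],float),c[0],c[1])[0,0]
    return c[2],c[3]@np.array([*n,1])
def onz(c,uv,z):
    o,d=ray(c,uv);return o+d*(z-o[2])/d[2]
def tri(r1,r2):
    (o1,d1),(o2,d2)=r1,r2
    t=np.linalg.lstsq(np.c_[d1,-d2],o2-o1,rcond=None)[0];a,b=o1+t[0]*d1,o2+t[1]*d2
    return (a+b)/2,np.linalg.norm(a-b)
def proj(c,p):
    rv=cv2.Rodrigues(c[3].T)[0];return cv2.projectPoints(np.array([p],float),rv,-c[3].T@c[2],c[0],c[1])[0][0,0]
E
python3 - <<'E'
from h import *
I={};C={}
for n,(x0,y0,x1,y1) in {"top":(240,200,285,240),"side":(300,225,345,260)}.items():
    im=cv2.imread(f"pics/{n}0.png");h=cv2.cvtColor(im,cv2.COLOR_BGR2HSV)
    m=np.zeros(h.shape[:2],np.uint8);m[y0:y1,x0:x1]=cv2.inRange(h,(3,110,60),(18,255,255))[y0:y1,x0:x1]
    y,x=np.nonzero(m);print(n,len(x),x.mean(),y.mean(),x.min(),x.max(),y.min(),y.max())
    C[n]=cam(n);I[n]=im
    if n=="top":k=ray(C[n],(x.mean(),y.mean()));print("knob top",onz(C[n],(x.mean(),y.mean()),.07))
    else:print(tri(k,ray(C[n],(x.mean(),y.mean()))))
print("caddy rim guess",onz(C["top"],(396,251.5),.1165))
a=cv2.resize(I["top"][200:280,235:295],None,fx=6,fy=6,interpolation=2)
b=cv2.resize(I["top"][215:295,365:435],None,fx=6,fy=6,interpolation=2)
cv2.imwrite("pics/crop.png",np.hstack([a,b]))
s=r.get_state();M=R.from_quat(s["eef_rot"]).as_matrix();print(M.round(3))
E
```

```text
top 46 259.10869565217394 217.6304347826087 256 262 214 221
knob top [0.5250841  0.16866905 0.07      ]
side 84 321.45238095238096 242.02380952380952 318 325 237 248
(array([0.52494401, 0.16968648, 0.06246863]), np.float64(0.0028942103467027))
caddy rim guess [ 0.43256817 -0.20242355  0.1165    ]
[[ 0.927  0.375 -0.001]
 [ 0.375 -0.927  0.001]
 [-0.    -0.002 -1.   ]]
```

View pics/crop.png

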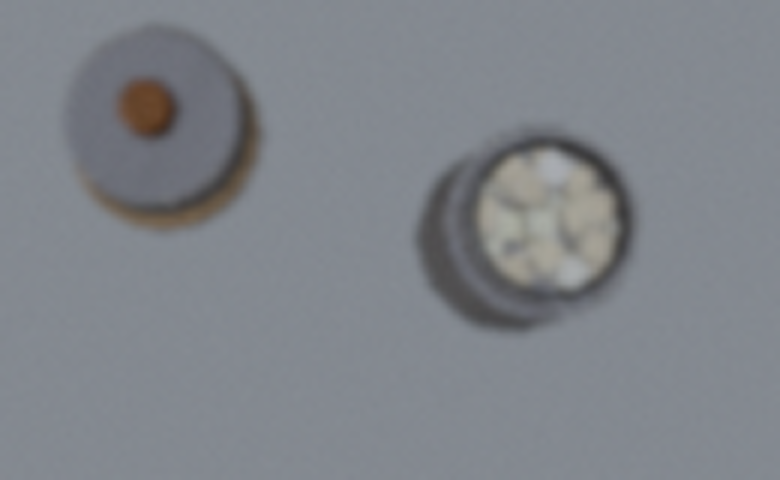

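The crop shows the knob at about (259.5,217.8) and the caddy mouth's centre near (397,251.3) in full-picture pixels. I'll travel via the caddy so the wrist camera can refine it.

>>> carry_out --plan '[{"rot":[0,0,-1.0],"xyz":[0.34,-0.216,-0.09],"grip":0},{"rot":[0,0,-1.0],"xyz":[0.34,-0.216,-0.09],"grip":0},{"rot":[0,0,-1.0],"xyz":[0.34,-0.216,-0.09],"grip":0},{"rot":[0,0,-1.0],"xyz":[0.34,-0.216,-0.09],"grip":0},{"rot":[0,0,-1.0],"xyz":[0.34,-0.216,-0.09],"grip":0},{"rot":[0,0,-1.0],"xyz":[0.34,-0.216,-0.09],"grip":0},{"rot":[0,0,-1.0],"xyz":[0.34,-0.216,-0.09],"grip":0},{"rot":[0,0,-1.0],"xyz":[0.34,-0.216,-0.09],"grip":0}]'

```text
clock: 0.77
tool_pos: [0.4241, -0.3128, 0.3117]
eef_rot: [0.768, 0.641, -0.0, -0.0]
contact_force: [0.7, -0.3, 0.2]
opening: 1.004
finger_force: 0.0
```

```bash
cat >> h.py <<'E'
def go(p,yaw_deg=None):
    "tool-frame shift and turn to reach world TCP p, pointing straight down with tool x at yaw"
    s=r.get_state();M=R.from_quat(s["eef_rot"])
    y0=np.degrees(np.arctan2(*M.as_matrix()[[1,0],0]));y=y0 if yaw_deg is None else yaw_deg
    T=R.from_euler("z",y,degrees=True)*R.from_rotvec([np.pi,0,0])
    print("pos",s["tool_pos"].round(4),"yaw",y0.round(1),"F",s["contact_force"].round(2),"op",round(s["opening"],3),"t",round(s["clock"],2),"q7",s["q"][6].round(2))
    print("xyz",M.inv().apply(np.array(p)-s["tool_pos"]).round(4),"rot",(M.inv()*T).as_rotvec().round(3))
E
python3 - <<'E'
from h import *
c=cam("top")
for uv,z in [((200,194),0),((250,192),0),((252,178),.19),((252,130),.19),((262,157),.12)]: print("toaster",onz(c,uv,z))
go((0.45,-0.25,0.33),110)
E
```

```text
toaster [ 6.06344540e-01  3.60403669e-01 -2.22044605e-16]
toaster [0.61508223 0.20940429 0.        ]
toaster [0.60610716 0.17491766 0.19      ]
toaster [0.73660391 0.18168095 0.19      ]
toaster [0.68598505 0.16163335 0.12      ]
pos [ 0.4241 -0.3128  0.3117] yaw 79.7 F [ 0.69 -0.27  0.22] op 1.004 t 0.77 q7 0.07
xyz [ 0.0664  0.0142 -0.0183] rot [-0.001  0.    -0.529]
```

>>> carry_out --plan '[{"rot":[0,0,-0.7],"xyz":[0.085,0.007,-0.01],"grip":0},{"rot":[0,0,-0.7],"xyz":[0.085,0.007,-0.01],"grip":0},{"rot":[0,0,-0.7],"xyz":[0.085,0.007,-0.01],"grip":0},{"rot":[0,0,-0.7],"xyz":[0.085,0.007,-0.01],"grip":0},{"rot":[0,0,-0.7],"xyz":[0.085,0.007,-0.01],"grip":0},{"rot":[0,0,-0.7],"xyz":[0.085,0.007,-0.01],"grip":0},{"rot":[0,0,-0.7],"xyz":[0.085,0.007,-0.01],"grip":0},{"rot":[0,0,-0.7],"xyz":[0.085,0.007,-0.01],"grip":0}]'

```text
clock: 1.43
tool_pos: [0.446, -0.2324, 0.3211]
eef_rot: [0.505, 0.863, 0.0, -0.0]
contact_force: [-0.0, -0.2, -0.2]
opening: 1.004
finger_force: 0.0
```

Run:
```python
from h import *
s=r.get_state();np.save("s1.npy",[*s["tool_pos"],*s["eef_rot"]])
cv2.imwrite("pics/w1.png",r.snapshot("wrist")[:,:,::-1])
print(proj(cam("wrist",s),(.4326,-.2024,.1165)))
go((0.525,0.169,0.20),180)
```

```text
[325.0180401  154.38621115]
pos [ 0.446  -0.2324  0.3212] yaw 119.3 F [-0.03  0.69  0.35] op 0.999 t 1.48 q7 0.49
xyz [0.3113 0.2654 0.1212] rot [-0.000e+00 -1.000e-03 -1.059e+00]
```

View pics/w1.png

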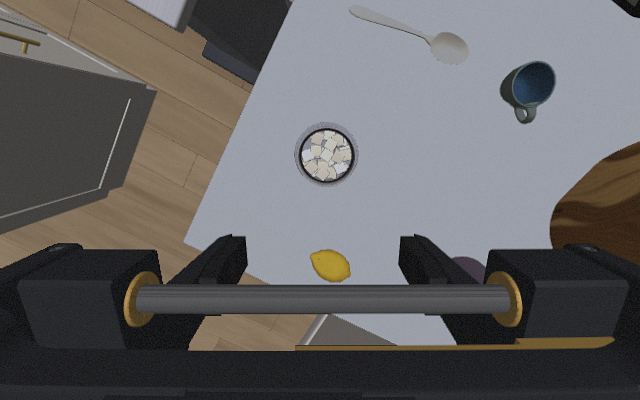

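The wrist view shows the caddy's mouth at about (326,155), its dark inner edge about 28 px in radius, with the lemon (330,265), spoon (415,35) and cup (527,88) clear of it. I'll fit the rim.

Run:
```python
from h import *
a=np.load("s1.npy");c=cam("wrist",dict(tool_pos=a[:3],eef_rot=a[3:]))
g=cv2.cvtColor(cv2.imread("pics/w1.png"),cv2.COLOR_BGR2GRAY)
for th in(60,80,100):
    m=np.zeros_like(g);m[115:195,285:368]=(g[115:195,285:368]<th)*255
    n,l,st,_=cv2.connectedComponentsWithStats(m);k=1+st[1:,4].argmax()
    h=cv2.convexHull(np.argwhere(l==k)[:,::-1].astype(np.int32).reshape(-1,1,2))
    e=cv2.fitEllipse(h);P=onz(c,e[0],.1165)
    print(th,e,P,"diam",(onz(c,(e[0][0]+e[1][0]/2,e[0][1]),.1165)-P)[:2])
```

```text
60 ((326.2065124511719, 155.0533905029297), (54.12123107910156, 54.98316192626953), 78.69525909423828) [ 0.43430541 -0.20239357  0.1165    ] diam [0.02955996 0.01659569]
80 ((326.25921630859375, 155.24952697753906), (54.810550689697266, 55.71688461303711), 97.2918472290039) [ 0.43448305 -0.20257353  0.1165    ] diam [0.02994219 0.01681041]
100 ((326.33245849609375, 155.42347717285156), (55.290313720703125, 56.54106521606445), 98.57676696777344) [ 0.43466961 -0.20271694  0.1165    ] diam [0.0302094  0.01696054]
```

>>> carry_out --plan '[{"rot":[0,0,-1.06],"xyz":[0.311,0.22,0.07],"grip":0},{"rot":[0,0,-1.06],"xyz":[0.311,0.22,0.07],"grip":0},{"rot":[0,0,-1.06],"xyz":[0.311,0.22,0.07],"grip":0},{"rot":[0,0,-1.06],"xyz":[0.311,0.22,0.07],"grip":0},{"rot":[0,0,-1.06],"xyz":[0.311,0.22,0.07],"grip":0},{"rot":[0,0,-1.06],"xyz":[0.311,0.22,0.07],"grip":0},{"rot":[0,0,-1.06],"xyz":[0.311,0.22,0.07],"grip":0},{"rot":[0,0,-1.06],"xyz":[0.311,0.22,0.07],"grip":0}]'

```text
clock: 2.15
tool_pos: [0.4795, 0.0955, 0.2608]
eef_rot: [0.027, 1.0, -0.0, 0.0]
contact_force: [0.2, -0.1, -0.5]
opening: 0.995
finger_force: 0.0
```

Run:
```python
from h import *
go((0.48,0.169,0.23),180)
```

```text
pos [0.4795 0.0955 0.2608] yaw 177.0 F [ 0.18 -0.06 -0.46] op 0.995 t 2.15 q7 0.57
xyz [0.0034 0.0735 0.0308] rot [-0.001  0.    -0.053]
```

>>> carry_out --plan '[{"rot":[0,0,-0.053],"xyz":[-0.02,0.0735,0.031],"grip":0},{"rot":[0,0,-0.053],"xyz":[-0.02,0.0735,0.031],"grip":0},{"rot":[0,0,-0.053],"xyz":[-0.02,0.0735,0.031],"grip":0},{"rot":[0,0,-0.053],"xyz":[-0.02,0.0735,0.031],"grip":0},{"rot":[0,0,-0.053],"xyz":[-0.02,0.0735,0.031],"grip":0}]'

```text
clock: 2.57
tool_pos: [0.5034, 0.1654, 0.2298]
eef_rot: [0.002, 1.0, -0.001, -0.0]
contact_force: [0.8, -0.8, 0.9]
opening: 1.0
finger_force: 0.0
```

Run:
```python
from h import *
s=r.get_state();np.save("s2.npy",[*s["tool_pos"],*s["eef_rot"]])
im=np.ascontiguousarray(r.snapshot("wrist")[:,:,::-1]);cv2.imwrite("pics/w2.png",im)
c=cam("wrist",s);p=proj(c,(.525,.169,.078));print(p)
h=cv2.cvtColor(im,cv2.COLOR_BGR2HSV);x0,y0=(p-30).astype(int);m=np.zeros(h.shape[:2],np.uint8)
m[y0:y0+60,x0:x0+60]=cv2.inRange(h,(3,110,60),(18,255,255))[y0:y0+60,x0:x0+60]
y,x=np.nonzero(m);print(len(x),x.min(),x.max(),y.min(),y.max(),x.mean(),y.mean())
go((.525,.169,.11),180)
```

```text
[326.49042164 208.40945382]
432 316 337 195 218 326.25925925925924 206.5648148148148
pos [0.5036 0.1646 0.2301] yaw 179.6 F [-0.18 -0.15  0.11] op 0.997 t 2.62 q7 0.48
xyz [-0.0213  0.0048  0.1201] rot [-0.002 -0.    -0.006]
```

View pics/w2.png

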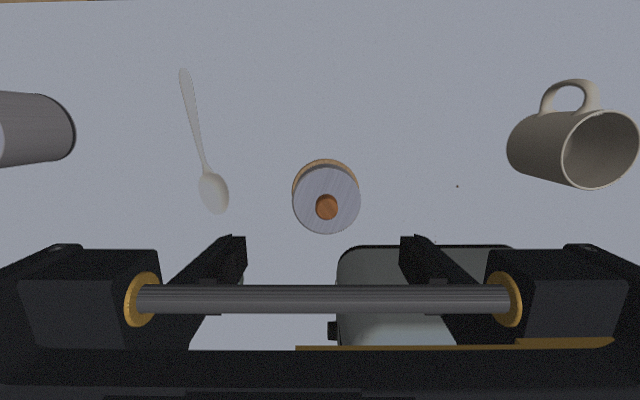

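The wrist view shows the knob at (326,206.5) on the cap's roof (disc centred about (326,200)). The spoon (205,140) and mug (580,145) are well clear. I'll do a finer estimate.

Run:
```python
from h import *
a=np.load("s2.npy");c=cam("wrist",dict(tool_pos=a[:3],eef_rot=a[3:]))
im=cv2.imread("pics/w2.png");h=cv2.cvtColor(im,cv2.COLOR_BGR2HSV)
print(onz(c,(326.4,206.6),.078),onz(c,(326.4,206.6),.070))
for P in [(.525,.169,.048),(.525,.169,.078)]: print(proj(c,P))
for row in(200,225,):print(row,im[row,286:368].mean(1).round().astype(int))
print(im[155:242,326].mean(1).round().astype(int))
print(h[155:242,326,1])
```

```text
[0.52287968 0.16890149 0.078     ] [0.52529209 0.16899916 0.07      ]
[326.17375771 201.19106286]
[326.49042164 208.40945382]
200 [153 153 153 154 153 132  88 108 136 129 127 131 135 132 133 126 129 131
 130 129 130 131 131 127 130 129 126 125 129 133  89  49  45  49  55  67
  70  78  81  78  82  83  89  92  94  90  88  78  67  63 100 131 133 127
 131 129 133 132 131 127 128 133 130 132 130 130 129 130 128 130 128 129
 131 131 136 150 154 154 156 154 156 154]
225 [151 154 153 155 151 153 154 154 155 153 153 152 154 158 157 155 128  86
 102 124 130 126 126 130 128 124 132 133 133 126 124 127 130 129 130 126
 124 133 129 129 127 127 130 129 129 133 134 127 129 126 128 133 133 133
 129 129 126 126 132 127 132 129 127 131 141 155 153 154 152 155 155 154
 152 153 154 154 156 152 154 154 154 151]
[153 154 155 134  99 117 120 114  99  79  76  73  99 134 128 128 129 131
 126 128 126 127 123 122 122 124 123 127 125 126 130 126 125 124 126 126
 128 135 122  64  51  49  53  60  80  82  82  81  84  80  80  84  84  81
  87  84  92  86  86  89  84  86  81  79  76 109 133 130 134 129 127 127
 130 127 128 126 125 130 117 124 153 153 156 154 152 153 154]
[ 22  20  25   6 105  92  81  81  57  16   7  10   5   6  17  24  22  24
  26  24  25  28  25  22  22  29  29  26  25  30  22  23  25  27  25  23
  30  26  18  98 131 147 138 144 144 143 136 131 136 137 137 127 130 139
 132 143 135 139 134 132 139 129 144 141  82  18  30  24  25  24  21  25
  22  21  23  28  25  21   9  18  24  21  22  21  21  21  21]
```

>>> carry_out --plan '[{"rot":[-0.002,0,-0.006],"xyz":[-0.0214,0.0048,0.06],"grip":90},{"rot":[-0.002,0,-0.006],"xyz":[-0.0214,0.0048,0.09],"grip":90},{"rot":[-0.002,0,-0.006],"xyz":[-0.0214,0.0048,0.12],"grip":90},{"rot":[-0.002,0,-0.006],"xyz":[-0.0214,0.0048,0.13],"grip":90},{"rot":[-0.002,0,-0.006],"xyz":[-0.0214,0.0048,0.14],"grip":90},{"rot":[-0.002,0,-0.006],"xyz":[-0.0214,0.0048,0.14],"grip":90},{"rot":[-0.002,0,-0.006],"xyz":[-0.0214,0.0048,0.14],"grip":90}]'

```text
clock: 3.2
tool_pos: [0.5258, 0.1709, 0.0918]
eef_rot: [-0.001, 1.0, 0.001, 0.001]
contact_force: [0.4, -0.2, -0.4]
opening: 0.649
finger_force: 0.0
```

Run:
```python
from h import *
go((.525,.169,.051),180)
```

```text
pos [0.5258 0.1709 0.0918] yaw -179.9 F [ 0.42 -0.16 -0.41] op 0.649 t 3.2 q7 0.32
xyz [ 0.0009 -0.002   0.0408] rot [0.003 0.002 0.001]
```

>>> carry_out --plan '[{"rot":[0,0,0],"xyz":[0.0008,-0.0015,0.02],"grip":90},{"rot":[0,0,0],"xyz":[0.0008,-0.0015,0.03],"grip":90},{"rot":[0,0,0],"xyz":[0.0008,-0.0015,0.038],"grip":90},{"rot":[0,0,0],"xyz":[0.0008,-0.0015,0.04],"grip":90},{"rot":[0,0,0],"xyz":[0.0008,-0.0015,0.04],"grip":90},{"rot":[0,0,0],"xyz":[0.0008,-0.0015,0.04],"grip":90}]'

```text
clock: 3.7
tool_pos: [0.5246, 0.1698, 0.0507]
eef_rot: [-0.001, 1.0, 0.001, 0.0]
contact_force: [0.5, 0.6, 0.3]
opening: 0.646
finger_force: 0.0
```

Run:
```python
from h import *
go((.525,.169,.051),180)
```

```text
pos [0.5246 0.1698 0.0507] yaw -179.9 F [0.51 0.6  0.26] op 0.646 t 3.7 q7 0.25
xyz [-0.0004 -0.0008 -0.0003] rot [0.002 0.001 0.002]
```

Good. Close on the knob gently at first, then firmly.

>>> carry_out --plan '[{"rot":[0,0,0],"xyz":[0,0,0],"grip":255},{"rot":[0,0,0],"xyz":[0,0,0],"grip":255},{"rot":[0,0,0],"xyz":[0,0,0],"grip":255},{"rot":[0,0,0],"xyz":[0,0,0],"grip":255},{"rot":[0,0,0],"xyz":[0,0,0],"grip":255},{"rot":[0,0,0],"xyz":[0,0,0],"grip":255},{"rot":[0,0,0],"xyz":[0,0,0],"grip":255},{"rot":[0,0,0],"xyz":[0,0,0],"grip":255}]' --squeeze 15

```text
clock: 4.37
tool_pos: [0.5244, 0.1695, 0.0503]
eef_rot: [-0.001, 1.0, 0.001, 0.0]
contact_force: [-1.0, 0.4, 2.0]
opening: 0.29
finger_force: 15.0
```

>>> carry_out --plan '[{"rot":[0,0,0],"xyz":[0,0,0],"grip":255},{"rot":[0,0,0],"xyz":[0,0,0],"grip":255},{"rot":[0,0,0],"xyz":[0,0,0],"grip":255},{"rot":[0,0,0],"xyz":[0,0,0],"grip":255}]' --squeeze 50

```text
clock: 4.7
tool_pos: [0.5244, 0.1695, 0.0503]
eef_rot: [-0.001, 1.0, 0.001, 0.0]
contact_force: [0.0, 0.4, 2.1]
opening: 0.279
finger_force: 50.0
```

>>> carry_out --plan '[{"rot":[0,0,0],"xyz":[0,0,-0.01],"grip":255},{"rot":[0,0,0],"xyz":[0,0,-0.025],"grip":255},{"rot":[0,0,0],"xyz":[0,0,-0.045],"grip":255},{"rot":[0,0,0],"xyz":[0,0,-0.07],"grip":255},{"rot":[0,0,0],"xyz":[0,0,-0.1],"grip":255},{"rot":[0,0,0],"xyz":[0,0,-0.13],"grip":255},{"rot":[0,0,0],"xyz":[0,0,-0.16],"grip":255},{"rot":[0,0,0],"xyz":[0,0,-0.18],"grip":255}]'

```text
clock: 5.37
tool_pos: [0.5242, 0.1694, 0.233]
eef_rot: [-0.001, 1.0, 0.001, 0.001]
contact_force: [0.8, 0.6, -2.8]
opening: 0.281
finger_force: 50.0
```

Run:
```python
from h import *
go((.4345,-.2026,.21),180)
```

```text
pos [0.5242 0.1694 0.233 ] yaw -179.8 F [ 0.84  0.63 -2.77] op 0.281 t 5.37 q7 0.52
xyz [ 0.0908 -0.3718  0.0218] rot [0.003 0.001 0.003]
```

>>> carry_out --plan '[{"rot":[0,0,0],"xyz":[0,-0.01,-0.004],"grip":255},{"rot":[0,0,0],"xyz":[0,-0.025,-0.008],"grip":255},{"rot":[0,0,0],"xyz":[0,-0.045,-0.012],"grip":255},{"rot":[0,0,0],"xyz":[0,-0.07,-0.016],"grip":255},{"rot":[0,0,0],"xyz":[0,-0.1,-0.02],"grip":255},{"rot":[0,0,0],"xyz":[0,-0.13,-0.02],"grip":255},{"rot":[0,0,0],"xyz":[0,-0.16,-0.02],"grip":255},{"rot":[0,0,0],"xyz":[0,-0.19,-0.02],"grip":255}]'

```text
clock: 6.03
tool_pos: [0.5231, -0.0239, 0.2485]
eef_rot: [-0.001, 1.0, 0.0, -0.002]
contact_force: [1.1, -0.0, -2.3]
opening: 0.278
finger_force: 50.0
```

>>> carry_out --plan '[{"rot":[0,0,0],"xyz":[0,-0.03,0],"grip":255},{"rot":[0,0,0],"xyz":[0,-0.06,0],"grip":255},{"rot":[0,0,0],"xyz":[0,-0.09,0],"grip":255},{"rot":[0,0,0],"xyz":[0,-0.12,0],"grip":255},{"rot":[0,0,0],"xyz":[0,-0.15,0],"grip":255},{"rot":[0,0,0],"xyz":[0,-0.17,0],"grip":255},{"rot":[0,0,0],"xyz":[0,-0.18,0],"grip":255},{"rot":[0,0,0],"xyz":[0,-0.182,0],"grip":255}]'

```text
clock: 6.7
tool_pos: [0.5235, -0.206, 0.2479]
eef_rot: [0.001, 1.0, 0.001, -0.002]
contact_force: [-0.8, 0.7, -2.2]
opening: 0.283
finger_force: 50.0
```

>>> carry_out --plan '[{"rot":[0,0,0],"xyz":[0,0,0],"grip":255},{"rot":[0,0,0],"xyz":[0,0,0],"grip":255},{"rot":[0,0,0],"xyz":[0,0,0],"grip":255},{"rot":[0,0,0],"xyz":[0,0,0],"grip":255}]'

```text
clock: 7.03
tool_pos: [0.5253, -0.2013, 0.2496]
eef_rot: [-0.003, 1.0, 0.001, 0.0]
contact_force: [0.8, 0.3, -2.7]
opening: 0.281
finger_force: 50.0
```

Run:
```python
from h import *
s=r.get_state();np.save("s3.npy",[*s["tool_pos"],*s["eef_rot"]])
cv2.imwrite("pics/w3.png",r.snapshot("wrist")[:,:,::-1])
print(proj(cam("wrist",s),(.4345,-.2026,.1165)))
go((.4345,-.2026,.21),180)
```

```text
[321.78868221 100.73111043]
pos [ 0.5253 -0.2016  0.2496] yaw -179.7 F [-0.75 -0.32 -3.07] op 0.279 t 7.08 q7 1.2
xyz [ 0.0908 -0.0006  0.0396] rot [0.002 0.    0.005]
```

View pics/w3.png

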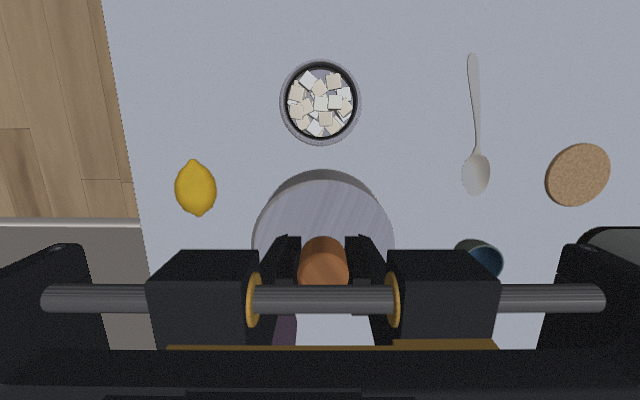

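The wrist view shows the caddy's mouth clear at (321,101), the cap held with its knob at (323,262) and its roof spanning columns 252–394, and the coaster empty. Now I'll fit the rim and the cap roof in the same picture.

Run:
```python
from h import *
a=np.load("s3.npy");S=dict(tool_pos=a[:3],eef_rot=a[3:]);c=cam("wrist",S)
im=cv2.imread("pics/w3.png");g=cv2.cvtColor(im,cv2.COLOR_BGR2GRAY)
for th in(60,80,100):
    m=np.zeros_like(g);m[50:155,270:372]=(g[50:155,270:372]<th)*255
    n,l,st,_=cv2.connectedComponentsWithStats(m);k=1+st[1:,4].argmax()
    h=cv2.convexHull(np.argwhere(l==k)[:,::-1].astype(np.int32).reshape(-1,1,2))
    e=cv2.fitEllipse(h);P=onz(c,e[0],.1165);print(th,e,P,"r",np.linalg.norm(onz(c,(e[0][0]+e[1][0]/2,e[0][1]),.1165)-P))
zr=a[2]-.0503+.048
for y in(215,225,235):print(y,g[y,246:262],g[y,384:402])
print(g[160:195,323])
print("roof axis px expected for TCP",proj(c,[a[0],a[1],zr]),"edge front",proj(c,[a[0]-.043,a[1],zr]),"L/R",proj(c,[a[0],a[1]+.043,zr]),proj(c,[a[0],a[1]-.043,zr]))
```

```text
60 ((320.5187683105469, 100.62005615234375), (72.16877746582031, 76.92058563232422), 8.056862831115723) [ 0.4344067  -0.20380358  0.1165    ] r 0.03420847203825998
80 ((320.4078674316406, 100.5626449584961), (72.89848327636719, 78.04720306396484), 3.5237109661102295) [ 0.43435582 -0.2039088   0.1165    ] r 0.034552725858870446
100 ((320.23724365234375, 100.35185241699219), (73.6537094116211, 79.05448913574219), 177.59226989746094) [ 0.43416789 -0.20407096  0.1165    ] r 0.03490417507698012
215 [165 166 164 160 163 162 162 163 161 165 161 168 158 106  99 105] [138 135 136 161 165 163 164 160 166 167 165 164 162 163 162 164 159 165]
225 [163 160 164 160 165 164 163 166 115  96  99 104 127 136 140 140] [134 134 137 138 137 133 136 132 165 164 163 162 163 164 161 158 164 163]
235 [164 164 161 159 166 160 104  93  95 126 139 137 139 141 142 138] [138 137 130 132 135 138 138 134 137 139 165 161 162 163 166 165 164 166]
[164 163 163 163 163 163 163 165 153  98  81  81  78  82  80  78  83  79
  75  97 133 136 135 135 134 134 136 133 139 138 133 135 136 137 133]
roof axis px expected for TCP [323.54844213 248.81848536] edge front [324.02190186 175.79317202] L/R [397.2916707  248.99256563] [249.62060407 248.53657002]
```

>>> carry_out --plan '[{"rot":[0.002,0,0.005],"xyz":[0.01,-0.0015,0],"grip":255},{"rot":[0.002,0,0.005],"xyz":[0.03,-0.0015,0],"grip":255},{"rot":[0.002,0,0.005],"xyz":[0.055,-0.0015,0],"grip":255},{"rot":[0.002,0,0.005],"xyz":[0.08,-0.0015,0.01],"grip":255},{"rot":[0.002,0,0.005],"xyz":[0.0913,-0.0015,0.03],"grip":255},{"rot":[0.002,0,0.005],"xyz":[0.0913,-0.0015,0.05],"grip":255},{"rot":[0.002,0,0.005],"xyz":[0.0913,-0.0015,0.065],"grip":255},{"rot":[0.002,0,0.005],"xyz":[0.0913,-0.0015,0.073],"grip":255}]'

```text
clock: 7.75
tool_pos: [0.4331, -0.2041, 0.1753]
eef_rot: [0.001, 1.0, 0.0, -0.001]
contact_force: [-1.3, 0.0, -2.2]
opening: 0.286
finger_force: 50.0
```

>>> carry_out --plan '[{"rot":[0,0,0],"xyz":[0,0,0],"grip":255},{"rot":[0,0,0],"xyz":[0,0,0],"grip":255},{"rot":[0,0,0],"xyz":[0,0,0],"grip":255},{"rot":[0,0,0],"xyz":[0,0,0],"grip":255},{"rot":[0,0,0],"xyz":[0,0,0],"grip":255}]'

```text
clock: 8.17
tool_pos: [0.4344, -0.2046, 0.1771]
eef_rot: [0.001, 1.0, -0.0, 0.001]
contact_force: [0.7, -0.2, -2.5]
opening: 0.278
finger_force: 50.0
```

Run:
```python
from h import *
go((.434,-.2035,.155),180)
im=r.snapshot("side")[:,:,::-1];cv2.imwrite("pics/side1.png",cv2.resize(np.ascontiguousarray(im[90:230,290:430]),None,fx=4,fy=4,interpolation=2))
t=r.snapshot("top")[:,:,::-1];cv2.imwrite("pics/top1f.png",t)
```

```text
pos [ 0.4344 -0.2046  0.1771] yaw 179.8 F [ 0.65 -0.23 -2.49] op 0.278 t 8.17 q7 1.05
xyz [0.0005 0.0011 0.0221] rot [-0.001  0.001 -0.003]
```

View pics/side1.png

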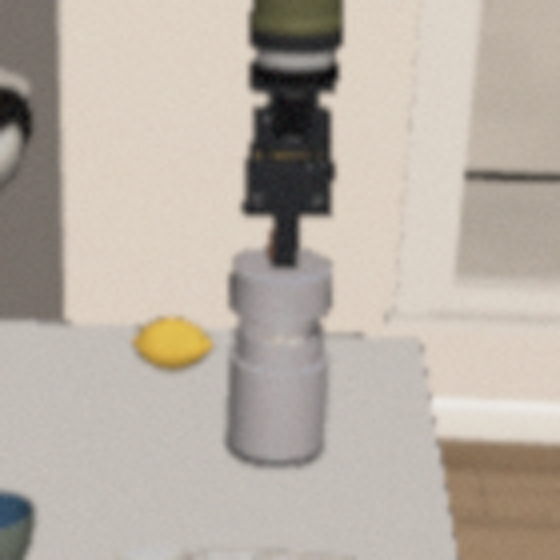

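The side view shows the cap (centred at crop column 280) squarely above the caddy's neck (about 280), upright. I'll lower it slowly.

>>> carry_out --plan '[{"rot":[-0.001,0,-0.003],"xyz":[0.0005,0.001,0.006],"grip":255},{"rot":[-0.001,0,-0.003],"xyz":[0.0005,0.001,0.012],"grip":255},{"rot":[-0.001,0,-0.003],"xyz":[0.0005,0.001,0.015],"grip":255},{"rot":[-0.001,0,-0.003],"xyz":[0.0005,0.001,0.018],"grip":255},{"rot":[-0.001,0,-0.003],"xyz":[0.0005,0.001,0.021],"grip":255},{"rot":[-0.001,0,-0.003],"xyz":[0.0005,0.001,0.024],"grip":255},{"rot":[-0.001,0,-0.003],"xyz":[0.0005,0.001,0.026],"grip":255},{"rot":[-0.001,0,-0.003],"xyz":[0.0005,0.001,0.027],"grip":255}]'

```text
clock: 8.93
tool_pos: [0.4333, -0.2035, 0.1491]
eef_rot: [-0.0, 1.0, 0.001, -0.0]
contact_force: [-0.3, 0.1, -2.5]
opening: 0.28
finger_force: 50.0
```

Run:
```python
from h import *
go((.434,-.2035,.1358),180)
```

```text
pos [ 0.4333 -0.2035  0.1491] yaw -180.0 F [-0.35  0.11 -2.5 ] op 0.28 t 8.93 q7 0.99
xyz [-0.0007  0.      0.0133] rot [ 0.001 -0.     0.   ]
```

>>> carry_out --plan '[{"rot":[0,0,0],"xyz":[0,0,0.002],"grip":255},{"rot":[0,0,0],"xyz":[0,0,0.004],"grip":255},{"rot":[0,0,0],"xyz":[0,0,0.006],"grip":255},{"rot":[0,0,0],"xyz":[0,0,0.007],"grip":255},{"rot":[0,0,0],"xyz":[0,0,0.008],"grip":255},{"rot":[0,0,0],"xyz":[0,0,0.009],"grip":255},{"rot":[0,0,0],"xyz":[0,0,0.01],"grip":255},{"rot":[0,0,0],"xyz":[0,0,0.01],"grip":255}]'

```text
clock: 9.6
tool_pos: [0.4326, -0.2033, 0.1389]
eef_rot: [-0.0, 1.0, 0.001, -0.001]
contact_force: [0.7, -0.4, -2.7]
opening: 0.28
finger_force: 50.0
```

>>> carry_out --plan '[{"rot":[0,0,0],"xyz":[0,0,0.001],"grip":255},{"rot":[0,0,0],"xyz":[0,0,0.002],"grip":255},{"rot":[0,0,0],"xyz":[0,0,0.003],"grip":255},{"rot":[0,0,0],"xyz":[0,0,0.003],"grip":255}]'

```text
clock: 9.93
tool_pos: [0.4328, -0.2035, 0.1361]
eef_rot: [-0.0, 1.0, 0.001, -0.001]
contact_force: [-0.6, 0.2, -2.2]
opening: 0.283
finger_force: 50.0
```

>>> carry_out --plan '[{"rot":[0,0,0],"xyz":[0,0,0.001],"grip":255},{"rot":[0,0,0],"xyz":[0,0,0.001],"grip":255},{"rot":[0,0,0],"xyz":[0,0,0.002],"grip":255},{"rot":[0,0,0],"xyz":[0,0,0.002],"grip":255}]'

```text
clock: 10.27
tool_pos: [0.4332, -0.2035, 0.1354]
eef_rot: [-0.0, 1.0, -0.0, 0.0]
contact_force: [-3.5, 0.8, 10.7]
opening: 0.283
finger_force: 50.0
```

>>> carry_out --plan '[{"rot":[0,0,0],"xyz":[0.0005,0,0.0005],"grip":255},{"rot":[0,0,0],"xyz":[0.0005,0,0.001],"grip":255},{"rot":[0,0,0],"xyz":[0.0005,0,0.001],"grip":255},{"rot":[0,0,0],"xyz":[0.0005,0,0.001],"grip":255}]'

```text
clock: 10.6
tool_pos: [0.4332, -0.2035, 0.1353]
eef_rot: [-0.0, 1.0, -0.001, 0.001]
contact_force: [-4.3, -0.3, 19.9]
opening: 0.278
finger_force: 50.0
```

>>> carry_out --plan '[{"rot":[0,0,0],"xyz":[0.0005,0,0.0005],"grip":255},{"rot":[0,0,0],"xyz":[0.0005,0,0.0006],"grip":255},{"rot":[0,0,0],"xyz":[0.0005,0,0.0006],"grip":255},{"rot":[0,0,0],"xyz":[0.0005,0,0.0006],"grip":255}]'

```text
clock: 10.93
tool_pos: [0.4332, -0.2035, 0.1352]
eef_rot: [-0.0, 1.0, -0.001, 0.001]
contact_force: [-4.7, 0.3, 24.0]
opening: 0.28
finger_force: 50.0
```

Run:
```python
from h import *
go((.433,-.2035,.1353),180)
im=r.snapshot("side")[:,:,::-1];cv2.imwrite("pics/side2.png",cv2.resize(np.ascontiguousarray(im[110:220,310:420]),None,fx=5,fy=5,interpolation=2))
```

```text
pos [ 0.4332 -0.2035  0.1352] yaw -180.0 F [-4.66  0.28 24.04] op 0.28 t 10.93 q7 0.95
xyz [ 0.0002 -0.     -0.0001] rot [-0.002  0.003  0.001]
```

View pics/side2.png

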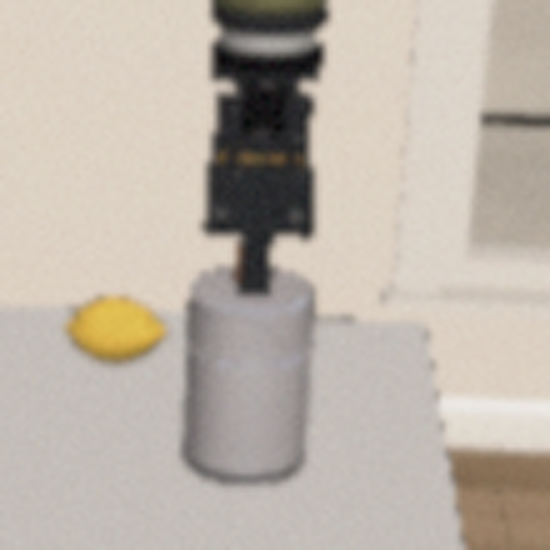

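The side view shows the cap flush on the caddy's shoulder (seam at crop row 358). It is fully home and standing straight. I'll lift it straight up slowly.

>>> carry_out --plan '[{"rot":[0,0,0],"xyz":[0,0,-0.001],"grip":255},{"rot":[0,0,0],"xyz":[0,0,-0.002],"grip":255},{"rot":[0,0,0],"xyz":[0,0,-0.003],"grip":255},{"rot":[0,0,0],"xyz":[0,0,-0.0035],"grip":255},{"rot":[0,0,0],"xyz":[0,0,-0.004],"grip":255},{"rot":[0,0,0],"xyz":[0,0,-0.005],"grip":255},{"rot":[0,0,0],"xyz":[0,0,-0.007],"grip":255},{"rot":[0,0,0],"xyz":[0,0,-0.007],"grip":255}]'

```text
clock: 11.65
tool_pos: [0.4322, -0.2036, 0.1398]
eef_rot: [-0.0, 1.0, 0.0, -0.0]
contact_force: [-0.2, -0.2, -1.9]
opening: 0.282
finger_force: 50.0
```

Run:
```python
from h import *
go((.4332,-.2035,.1852),180)
```

```text
pos [ 0.4322 -0.2036  0.1398] yaw -180.0 F [-0.2  -0.23 -1.89] op 0.282 t 11.65 q7 0.97
xyz [-0.001   0.0002 -0.0454] rot [ 0.001 -0.     0.   ]
```

>>> carry_out --plan '[{"rot":[0,0,0],"xyz":[-0.0005,0,-0.004],"grip":255},{"rot":[0,0,0],"xyz":[-0.0007,0,-0.008],"grip":255},{"rot":[0,0,0],"xyz":[-0.0007,0,-0.012],"grip":255},{"rot":[0,0,0],"xyz":[-0.0007,0,-0.017],"grip":255},{"rot":[0,0,0],"xyz":[-0.0007,0,-0.022],"grip":255},{"rot":[0,0,0],"xyz":[-0.0007,0,-0.028],"grip":255},{"rot":[0,0,0],"xyz":[-0.0007,0,-0.036],"grip":255},{"rot":[0,0,0],"xyz":[-0.0007,0,-0.046],"grip":255}]'

```text
clock: 12.32
tool_pos: [0.4327, -0.2035, 0.1865]
eef_rot: [-0.0, 1.0, 0.001, -0.0]
contact_force: [0.4, 0.2, -1.1]
opening: 0.281
finger_force: 50.0
```

>>> carry_out --plan '[{"rot":[0,0,0],"xyz":[0,0,-0.01],"grip":255},{"rot":[0,0,0],"xyz":[0,0,-0.02],"grip":255},{"rot":[0,0,0],"xyz":[0,0,-0.03],"grip":255},{"rot":[0,0,0],"xyz":[0,0,-0.04],"grip":255},{"rot":[0,0,0],"xyz":[0,0,-0.046],"grip":255},{"rot":[0,0,0],"xyz":[0,0,-0.0495],"grip":255},{"rot":[0,0,0],"xyz":[0,0,-0.0495],"grip":255},{"rot":[0,0,0],"xyz":[0,0,-0.0495],"grip":255}]'

```text
clock: 12.98
tool_pos: [0.4328, -0.2037, 0.2352]
eef_rot: [-0.0, 1.0, 0.0, -0.0]
contact_force: [0.1, -0.6, -2.1]
opening: 0.284
finger_force: 50.0
```

>>> carry_out --plan '[{"rot":[0,0,0],"xyz":[0,0,0],"grip":255},{"rot":[0,0,0],"xyz":[0,0,0],"grip":255},{"rot":[0,0,0],"xyz":[0,0,0],"grip":255},{"rot":[0,0,0],"xyz":[0,0,0],"grip":255}]'

```text
clock: 13.32
tool_pos: [0.4329, -0.2036, 0.235]
eef_rot: [-0.0, 1.0, 0.001, -0.0]
contact_force: [-0.4, 0.4, -0.9]
opening: 0.284
finger_force: 50.0
```

Run:
```python
from h import *
go((.4335,-.2035,.2352),180)
im=r.snapshot("side")[:,:,::-1];a=cv2.resize(np.ascontiguousarray(im[90:220,310:420]),None,fx=4,fy=4,interpolation=2)
w=cv2.resize(np.ascontiguousarray(r.snapshot("wrist")[60:330,150:500,::-1]),None,fx=1,fy=1);a=a[:520]
b=np.zeros((a.shape[0],w.shape[1],3),np.uint8);b[:w.shape[0]]=w;cv2.imwrite("pics/end.png",np.hstack([a,b]))
```

```text
pos [ 0.4329 -0.2036  0.235 ] yaw -180.0 F [-0.36  0.42 -0.91] op 0.284 t 13.32 q7 1.16
xyz [-0.0006  0.0001 -0.0002] rot [ 0.001 -0.001  0.   ]
```

View pics/end.png

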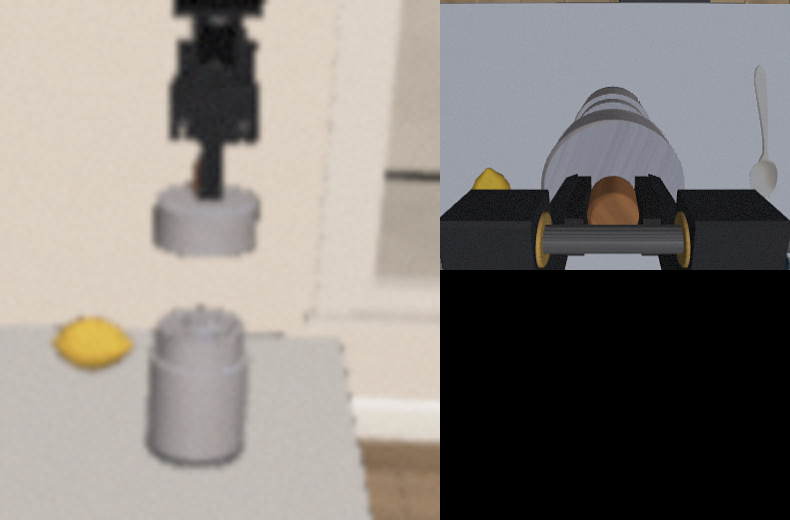

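The cap is held upright clear of the caddy, and the wrist load dropped from about 2.5 N to 1.5 N. I'll use one last picture to compare the caddy's mouth before and after.

Run:
```python
from h import *
n=r.snapshot("side")[:,:,::-1];o=cv2.imread("pics/side0.png")
f=lambda i:cv2.resize(np.ascontiguousarray(i[155:215,335:385]),None,fx=8,fy=8,interpolation=2)
cv2.imwrite("pics/cmp.png",np.hstack([f(o),f(n)]))
c=cam("side");print("lid knob top px in crop",[(proj(c,(.434,-.2035,z))-(335,155))*8+[400,0] for z in(.1165,.1295)])
```

```text
lid knob top px in crop [array([594.16057141, 127.05191614]), array([595.52724388,  98.81912603])]
```

View pics/cmp.png

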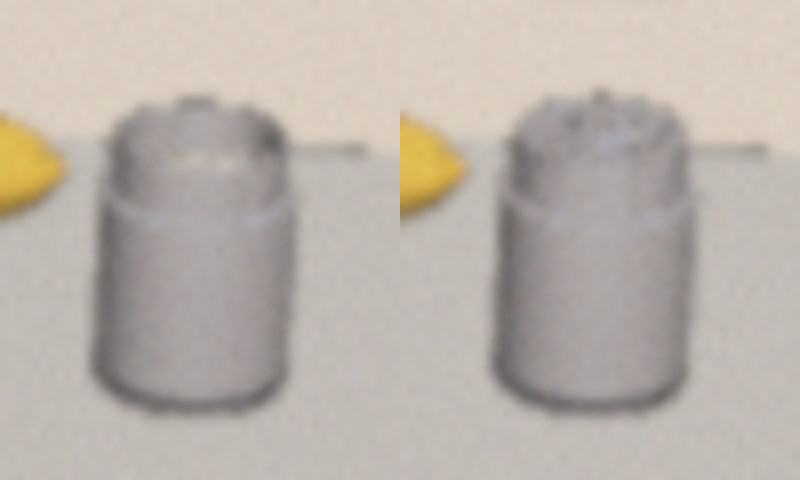

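Before (left), sugar shows in the open mouth at (205,160). After (right), the level inner lid covers it, with the lid's knob at about (600,100) as predicted for seated, and the caddy has not moved. I'll hand in the job.

```bash
python3 -c "
from plant import r
print(r.finish_job())"
```

```text
the job is handed in; nothing more can be done
None
```

Job handed in at about 13 s of the 51 s allowed: the inner lid looks fully seated in the caddy, and the gripper holds the cap upright about 10 cm straight above where it sat; the verdict was not shown to me.

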